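Make up two watch job trays

TASK

Make up the two job trays from the stock on the watchmaker's mat: the blue tray gets the steel case, the pot with the black-dial movement and the orange hands box; the red tray gets the gold case and the pot with the white-dial movement, and its hands pocket stays empty because that watch keeps its own hands. Lay every part flat and the right way up in the pocket made for it (case in the big square pocket, pot in the round one, hands box in the small square one), setting it down rather than dropping it. Leave the black case, the pot with the blue dial and the green hands box standing where they are.

Things in the scene. Friction and masses are not known exactly. Their poses are not given: they have to be found in the camera images.
- tray_blue: Flat blue tray, fixed, 154 (x) by 158 (y) by 7 mm; origin at centre of underside, z up, turned up to 0.3 rad, left or right of the stock. Pockets 4 mm deep, floors 3 mm above the underside; centres (x, y) in tray frame, mm: big square (case) 68 x 68 at (-36, 38); round (pot) 62 across at (-36, -38); small square (hands box) 54 x 54 at (42, 38); narrow 26 x 60 at (42, -38), unused.
- tray_red: Flat red tray, fixed, 154 (x) by 158 (y) by 7 mm; origin at centre of underside, z up, turned up to 0.3 rad, left or right of the stock. Pockets 4 mm deep, floors 3 mm above the underside; centres (x, y) in tray frame, mm: big square (case) 68 x 68 at (-36, 38); round (pot) 62 across at (-36, -38); small square (hands box) 54 x 54 at (42, 38); narrow 26 x 60 at (42, -38), unused.
- case_steel: Empty watch case in bright steel, round, 40 mm across, 15 mm tall, 60 g. Two lugs at each end of its x axis: 46 mm over their ends, 24 mm across, from 2 to 12 mm height; best gripped along x over the lug ends. Crown stands out 5 mm at -y. Origin: centre of underside; z up. Stands loose on the mat, somewhere among the other stock.
- case_gold: Empty watch case in yellow gold, round, 40 mm across, 15 mm tall, 60 g. Two lugs at each end of its x axis: 46 mm over their ends, 24 mm across, from 2 to 12 mm height; best gripped along x over the lug ends. Crown stands out 5 mm at -y. Origin: centre of underside; z up. Stands loose on the mat, somewhere among the other stock.
- case_black: Empty watch case in black, round, 40 mm across, 15 mm tall, 60 g. Two lugs at each end of its x axis: 46 mm over their ends, 24 mm across, from 2 to 12 mm height; best gripped along x over the lug ends. Crown stands out 5 mm at -y. Origin: centre of underside; z up. Spare, to be left where it stands.
- pot_black: Round movement pot, 42 mm across, straight-sided, 26 mm tall, 45 g: grey base, clear closed lid, under it a watch movement with a black dial with white hour marks. Origin: centre of the underside; z up. Stands loose on the mat, somewhere among the other stock.
- pot_white: Round movement pot, 42 mm across, straight-sided, 26 mm tall, 45 g: grey base, clear closed lid, under it a watch movement with a white dial with black hour marks. Origin: centre of the underside; z up. Stands loose on the mat, somewhere among the other stock.
- pot_blue: Round movement pot, 42 mm across, straight-sided, 26 mm tall, 45 g: grey base, clear closed lid, under it a watch movement with a blue dial with white hour marks. Origin: centre of the underside; z up. Spare, to be left where it stands.
- hands_orange: Small square hands box, 30 x 30 mm, 18 mm tall, 25 g: orange base, clear closed lid, three white watch hands inside. Sides along its x and y; origin: centre of the underside; z up. Stands loose on the mat, somewhere among the other stock.
- hands_green: Small square hands box, 30 x 30 mm, 18 mm tall, 25 g: dark green base, clear closed lid, three gold watch hands inside. Sides along its x and y; origin: centre of the underside; z up. Spare, to be left where it stands.

How it is judged:
At the end, for the whole second after the job is handed in: Each of the five parts is in its pocket of its tray: within 15 mm of the pocket centre along tray x and y, flat on the floor (under 1.8 mm above it, tilt under 0.06 rad), released, at rest. The three spares are upright and within 15 mm of their start (x of case_steel in the frame of tray_blue between -0.051 and -0.021 m and y of case_steel in the frame of tray_blue between 0.023 and 0.053 m and z of case_steel in the frame of tray_blue between 0.001 and 0.0048 m and angle between each of case_steel, pot_black, hands_orange, case_gold, pot_white, case_black, pot_blue, hands_green's own z axis and vertical below 0.06 rad and linear speed of each of case_steel, pot_black, hands_orange, case_gold, pot_white, case_black, pot_blue, hands_green below 0.02 m/s and angular speed of each of case_steel, pot_black, hands_orange, case_gold, pot_white below 0.3 rad/s and x of pot_black in the frame of tray_blue between -0.051 and -0.021 m and y of pot_black in the frame of tray_blue between -0.053 and -0.023 m and z of pot_black in the frame of tray_blue between 0.001 and 0.0048 m and x of hands_orange in the frame of tray_blue between 0.027 and 0.057 m and y of hands_orange in the frame of tray_blue between 0.023 and 0.053 m and z of hands_orange in the frame of tray_blue between 0.001 and 0.0048 m and x of case_gold in the frame of tray_red between -0.051 and -0.021 m and y of case_gold in the frame of tray_red between 0.023 and 0.053 m and z of case_gold in the frame of tray_red between 0.001 and 0.0048 m and x of pot_white in the frame of tray_red between -0.051 and -0.021 m and y of pot_white in the frame of tray_red between -0.053 and -0.023 m and z of pot_white in the frame of tray_red between 0.001 and 0.0048 m and distance of each of case_black, pot_blue, hands_green from where it was at the start of the episode below 0.015 m); the robot touches nothing.
It fails at once if a spare part (black case, pot with blue dial, green hands box) is moved more than 15 mm or tipped (distance of any of case_black, pot_blue, hands_green from where it was at the start of the episode above 0.015 m or angle between any of case_black, pot_blue, hands_green's own z axis and vertical above 0.5 rad).
It fails at once if a part is dropped or flung: it moves faster than 0.7 m/s (a free fall of 25 mm) while the fingers do not hold it ((linear speed of case_steel above 0.7 m/s and contact force between case_steel and the fingers below 0.05 N) or (linear speed of pot_black above 0.7 m/s and contact force between pot_black and the fingers below 0.05 N) or (linear speed of hands_orange above 0.7 m/s and contact force between hands_orange and the fingers below 0.05 N) or (linear speed of case_gold above 0.7 m/s and contact force between case_gold and the fingers below 0.05 N) or (linear speed of pot_white above 0.7 m/s and contact force between pot_white and the fingers below 0.05 N) or (linear speed of case_black above 0.7 m/s and contact force between case_black and the fingers below 0.05 N) or (linear speed of pot_blue above 0.7 m/s and contact force between pot_blue and the fingers below 0.05 N) or (linear speed of hands_green above 0.7 m/s and contact force between hands_green and the fingers below 0.05 N)).
It fails at once if a part is turned over on its side (more than about 60 degrees) (angle between any of case_steel, pot_black, hands_orange, case_gold, pot_white's own z axis and vertical above 1.05 rad).
It also fails if it takes over 120 s, if anything falls off the work surface, if the arm or the gripper's body presses on something with over 40 N, if the wrist force passes 120 N, or if a joint passes its speed limit or range.

ROBOT

A 6-joint arm with a two-finger parallel gripper is mounted at the origin on the work surface. World frame = base frame: x ahead of the robot, y to its left, z up, the work surface at z = 0. Lengths are in m, angles in rad, forces in N, time in s.
With the tool pointing down it reaches from about 0.425 to 0.95 m from the base axis. Payload 3.5 kg.
Tool frame: the origin (TCP) lies at the very end of the fingers, on their centre line; the grasp point (between the pads) lies 19 mm behind it (robot.tcp_to_grasp is the distance from the TCP to the grasp point, in m); z points along the fingers, y is the line along which they close (so a half turn about z gives the same grasp; the last joint's range is limited). The gripper opens to 85 mm and grips with 20 to 120 N. Pads are 22 mm wide; open, the fingers measure 114 mm over their backs; the gripper's body (76 mm by 85 mm) begins 54 mm behind the grasp point. The pads swing forward as they close: fully open they stand 13 mm farther back than shut.
Start: joints at [-1.434, 0.286, 1.577, -0, 1.279, -0.15], TCP at [0.191, -0.647, 0.231] pointing down, gripper open.
Joint ranges: [-2.77, 2.77], [-0.9, 2.22], [0.21, 2.48], [-1.53, 4.67], [0.24, 2.81], [-2.84, 2.84]. Speed limits (rad/s): [2.79, 2.79, 3.14, 3.14, 3.14, 3.14].

INTERFACE

Orientations are given as a unit quaternion [x, y, z, w].
In Python, from bench import robot gives the robot as it stands. The module is installed in compiled form; this text tells all that it offers.
- The arm moves only by the tool servo_tool, never from a script. Its argument "deltas" is a list of rows, each a list of 4 numbers: the shift along the tool's x, y, z in mm, then the turn about the tool's z in degrees. In form: [[dx, dy, dz, twist], ...]. A call has exactly 10 rows; each row is the pose to reach, as a shift and turn from the pose commanded when the call began, along the tool's axes at that moment; what a row does not reach only later rows make up. A row lasts 1/10 s, in which the tool goes at most 50 mm and 8.59 degrees, less where a joint would pass 70% of its speed; a pose out of reach is approached as far as the arm can. A call with a gripper value outside its range is refused whole. "jaw" is the finger opening in mm, from 0 to 85.4, set as the call begins (left out, the last holds). The fingers move at their own pace and stop on an object; "squeeze" is the grip in N (left out, the last holds). Time passes only in rows, so rows that repeat a pose let the fingers close, or fill a call up. It gives the time, the measured TCP pose, the force, the opening and the grip force at its end, in the units of the state.
- robot.get_obs(): the state, without advancing time (a new reading comes with each control period).
- robot.read_camera(name): name is "side" or "top"; returns the picture (400x640x3 uint8, red, green, blue); there is no depth.
- robot.camera_info(name): a dict with "K" (3x3 intrinsics, pixels), "world_to_cam" (4x4, takes a point from world to camera coordinates). Camera axes: x right, y down, z forward; pixel columns grow to the right and rows downward; lengths in m; the calibration is good to about 2 mm. A picture is of the moment at which its call begins. camera_info takes no time and is no camera call.
- robot.close_job(): hands the job in; it is judged then, once.
Trained networks look in the newest picture that a camera, given by its name, has taken for a name from the list of things; names that differ only in an ending like _2 or _b are one class to them, and where a whole thing is asked for, a point or a joint stands for the part that bears it (a point fixed in the world has none). Each returns a list of dicts, best first, with "score" (0 to 1); they miss things now and then, are a little off and sometimes report something else, mostly with a low value. They report only what shows in the picture. A call takes as long as a camera call.
- robot.silhouettes(query, camera): "region" (400x640 bool, what is visible of it) and "bbox" ([left, top, right, bottom] in pixels, round what is visible of it).
The state is a dict: "time": time; "joint_pos": joint angles; "joint_vel": joint speeds; "effort": joint torques, N m; "ee_pos": TCP position; "tool_rot": TCP orientation; "force": force on the tool from outside, world axes, zero at the start; "moment": the same for the moment, N m; "opening": opening from 0.0 (shut) to 1.0 (fully open); "grasp_force": force on a finger pad.
Only numpy, scipy, OpenCV 4.12 (cv2) and the standard library are available. Lean on these libraries where they do the work, as an engineer would, in place of code of your own. Each camera call takes 0.05 s, during which the arm holds its last target. There are 200 camera calls.

## Working session

There is one attempt and no reset: what is moved stays moved. The work goes in short steps, Python scripts to look and compute and a tool call to move; the robot and the scene stay as the last step left them, time stands still between calls to the robot, and variables do not carry over. Pictures are saved under pics/ and viewed, at most 14 in all, crops included, and the job is handed in when it is done.

Besides the shell and the picture viewer there is one more tool, called after "Request:" as a command line: name --pt "numbers of a row" for each row, then --argument value for the rest. servo_tool: Moves the arm, as the interface text tells. Its arguments: {"type":"object","properties":{"deltas":{"type":"array","items":{"type":"array","items":{"type":"number"}}},"jaw":{"type":"number"},"squeeze":{"type":"number"}},"required":["deltas"]}

```bash
mkdir -p pics; python3 - <<'E'
from bench import robot
import cv2,numpy as np
for c in("top","side"):
    im=robot.read_camera(c); cv2.imwrite(f"pics/{c}0.png",cv2.cvtColor(im,cv2.COLOR_RGB2BGR))
    i=robot.camera_info(c); print(c,np.round(i["K"],1).tolist(),np.round(i["world_to_cam"],3).tolist())
o=robot.get_obs(); print(o)
E
```

```text
top [[486.5, 0.0, 316.6], [0.0, 486.5, 197.7], [0.0, 0.0, 1.0]] [[0.008, -1.0, 0.024, -0.019], [-0.991, -0.011, -0.131, 0.566], [0.131, -0.023, -0.991, 1.092], [0.0, 0.0, 0.0, 1.0]]
side [[424.2, 0.0, 322.9], [0.0, 424.2, 200.7], [0.0, 0.0, 1.0]] [[0.954, -0.299, 0.015, -0.515], [-0.217, -0.728, -0.651, 0.146], [0.205, 0.618, -0.759, 0.718], [0.0, 0.0, 0.0, 1.0]]
{'time': 0.1, 'joint_pos': array([-1.43397253e+00,  2.87076074e-01,  1.57803600e+00,  6.87315627e-06,
        1.27862194e+00, -1.49986561e-01]), 'joint_vel': array([-0.00045504, -0.00218971, -0.00152342,  0.00030727,  0.00101985,
       -0.00090455]), 'effort': array([ 1.09718218e-03, -4.07291508e+01, -2.93699402e+01, -1.60772870e-04,
        3.37285710e-03,  3.91782308e-06]), 'ee_pos': array([ 0.1909095 , -0.64681393,  0.23008326]), 'tool_rot': array([ 9.89734662e-01,  1.42913094e-01,  1.03363062e-05, -1.07063489e-03]), 'force': array([ 0.8381035 , -0.58064094, -0.19672404]), 'moment': array([ 0.01286109, -0.01327509, -0.04061956]), 'grasp_force': 0.0, 'opening': 0.993773167492427}
```

View pics/top0.png

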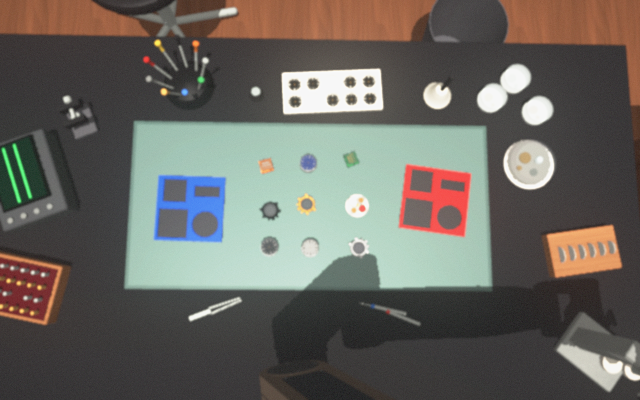

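View pics/side0.png

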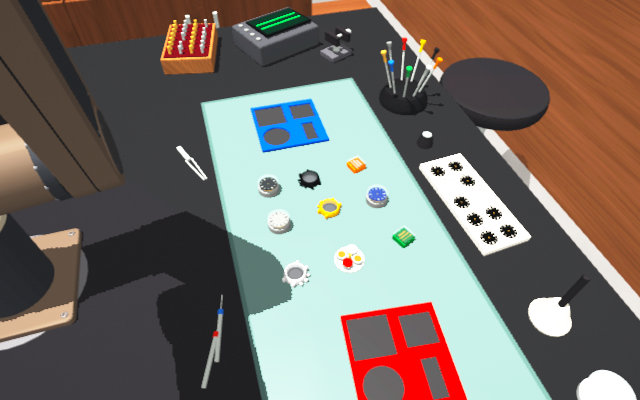

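The top view shows the blue tray at (190,208), the red tray at (435,200) and the stock in a 3x3 grid. The near row is pot_black (269,245), pot_white (310,246) and steel (359,247). The middle row is black case (270,210), gold (306,204) and a dish that isn't on the list (357,205). The far row is orange (265,165), pot_blue (308,162) and green (351,158). Next I'll localise them with both cameras.

```bash
cat > h.py <<'E'
from bench import robot
import cv2,numpy as np
I={c:robot.camera_info(c) for c in("top","side")}
def proj(c,P):
    P=np.atleast_2d(P);W=np.array(I[c]["world_to_cam"]);q=P@W[:3,:3].T+W[:3,3];q=q@np.array(I[c]["K"]).T
    return q[:,:2]/q[:,2:]
def back(c,uv,z):
    W=np.array(I[c]["world_to_cam"]);R,t=W[:3,:3],W[:3,3];C=-R.T@t
    d=R.T@np.linalg.solve(np.array(I[c]["K"]),[uv[0],uv[1],1.]);s=(z-C[2])/d[2];return C+s*d
H=dict(case_steel=15,case_gold=15,case_black=15,pot_black=26,pot_white=26,pot_blue=26,hands_orange=18,hands_green=18,tray_blue=7,tray_red=7)
def best(n,c):
    r=robot.silhouettes(n,c); return r[0] if r else None
E
python3 - <<'E'
from h import *
import pickle
for c in I:
    robot.read_camera(c)
res={}
for n in H:
    for c in I:
        r=robot.silhouettes(n,c)
        if not r: print(n,c,"none");continue
        s=r[0];m=s["region"];v,u=np.nonzero(m);uv=(u.mean(),v.mean())
        res[n,c]=m
        print(n,c,len(r),round(s["score"],2),m.sum(),np.round(uv,1),np.round(back(c,uv,H[n]/2000)[:2]*1000,1))
pickle.dump(res,open("res.pkl","wb"))
im=cv2.cvtColor(robot.read_camera("top"),cv2.COLOR_RGB2BGR)[140:262,245:380]
cv2.imwrite("pics/topz.png",cv2.resize(im,None,fx=4.9,fy=4.9,interpolation=cv2.INTER_CUBIC))
im=cv2.cvtColor(robot.read_camera("side"),cv2.COLOR_RGB2BGR)[145:290,245:425]
cv2.imwrite("pics/sidez.png",cv2.resize(im,None,fx=4.1,fy=4.1,interpolation=cv2.INTER_CUBIC))
E
```

```text
case_steel top 1 0.78 242 [357.9 246.9] [ 454.6 -113.1]
case_steel side 1 0.84 500 [294.7 273.2] [ 452.7 -113.5]
case_gold top 1 0.72 232 [306.2 203.5] [556.4   9.9]
case_gold side none
case_black top 1 0.81 255 [269.5 209.9] [540.   96.7]
case_black side 1 0.69 276 [308.7 178.7] [538.6  96.1]
pot_black top none
pot_black side 1 0.97 405 [268.  185.7] [452.7  95.8]
pot_white top 1 0.54 227 [309.5 247.8] [451.3   0.9]
pot_white side 1 0.68 471 [277.8 221.3] [450.5   1.1]
pot_blue top 2 0.77 273 [307.9 162.8] [653.9   6.8]
pot_blue side 1 0.93 457 [376.5 195.1] [654.4   9. ]
hands_orange top 2 0.58 137 [265.8 165. ] [648.  107.6]
hands_orange side 1 0.61 260 [355.6 163.7] [646.9 108.6]
hands_green top 1 0.59 176 [350.6 158.9] [665.6 -96.2]
hands_green side 1 0.56 346 [403.3 236.2] [665.5 -96.7]
tray_blue top 1 0.86 4351 [189.5 208.3] [542.5 286.2]
tray_blue side 2 0.73 3017 [287.2 124.7] [539.7 282.8]
tray_red top 2 0.79 4199 [434.5 200.3] [ 567.7 -298.6]
tray_red side 1 0.62 9375 [400.  354.9] [ 570.2 -296.7]
```

View pics/topz.png

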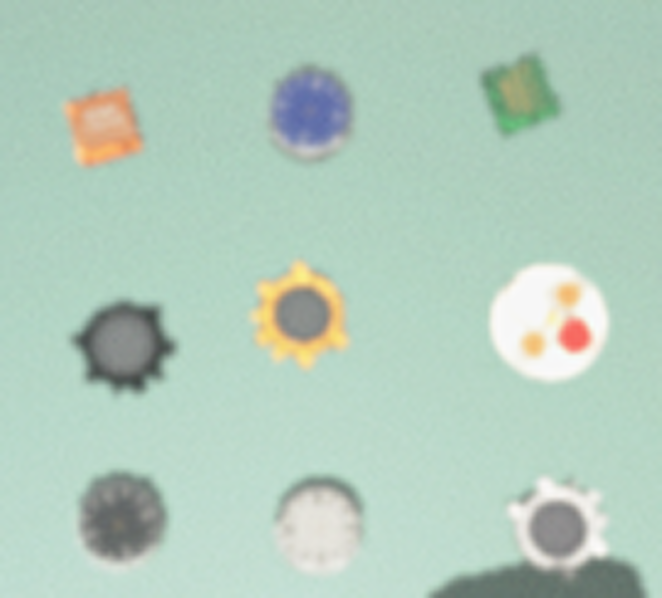

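View pics/sidez.png

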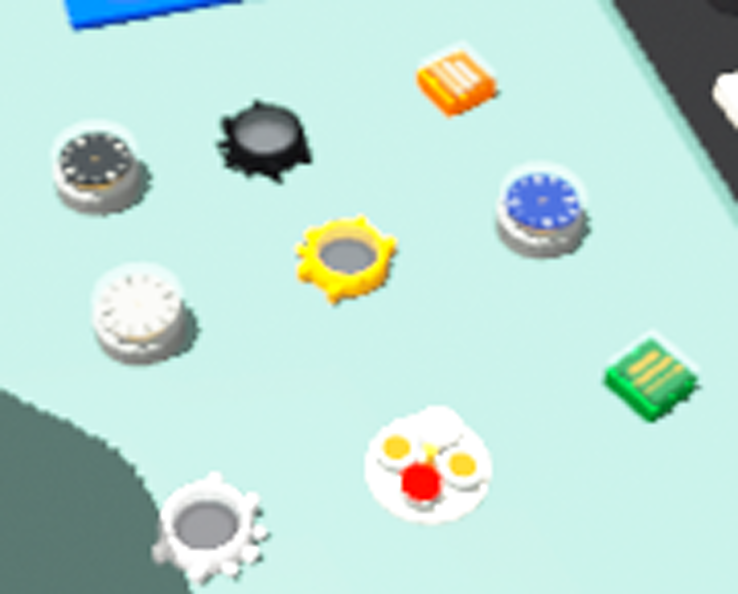

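```bash
cat > fit.py <<'E'
from h import *
from scipy.optimize import minimize
def box(x0,x1,y0,y1,z0,z1): return np.array([[x,y,z] for x in(x0,x1) for y in(y0,y1) for z in(z0,z1)])/1000.
def cyl(r,z0,z1,n=40):
    a=np.linspace(0,2*np.pi,n,False);return np.array([[r*np.cos(t),r*np.sin(t),z] for t in a for z in(z0,z1)])/1000.
def model(n):
    if n.startswith("case"): return [cyl(20,0,15),box(-4,4,-25,-15,4,11)]+[box(*sorted((s*12,s*23)),*sorted((k*7,k*12)),2,12) for s in(1,-1) for k in(1,-1)]
    if n.startswith("pot"): return [cyl(21,0,26)]
    if n.startswith("hands"): return [box(-15,15,-15,15,0,18)]
    return [box(-77,77,-79,79,0,7)]
S=8
def render(c,n,p,roi):
    x,y,a=p[0]/1000,p[1]/1000,p[2];R=np.array([[np.cos(a),-np.sin(a),0],[np.sin(a),np.cos(a),0],[0,0,1]])
    l,t,r,b=roi;m=np.zeros(((b-t)*S,(r-l)*S),np.uint8)
    for P in model(n):
        q=((proj(c,P@R.T+[x,y,0])+.5-[l,t])*S*16-8).astype(np.float32)
        cv2.fillConvexPoly(m,cv2.convexHull(q)[:,0].astype(np.int32),255,cv2.LINE_8,4)
    return cv2.resize(m,(r-l,b-t),interpolation=cv2.INTER_AREA)/255.
def fit(n,masks,x0,yaws):
    rois={}
    for c,m in masks.items():
        v,u=np.nonzero(m);rois[c]=(u.min()-6,v.min()-6,min(u.max()+7,640),min(v.max()+7,400))
    def cost(p):
        s=0
        for c,m in masks.items():
            l,t,r,b=rois[c];s+=np.abs(render(c,n,p,rois[c])-m[t:b,l:r]).sum()/m.sum()
        return s
    out=[]
    for a in yaws:
        f=minimize(cost,[*x0,a],method="Nelder-Mead",options=dict(initial_simplex=[[*x0,a],[x0[0]+3,x0[1],a],[x0[0],x0[1]+3,a],[*x0,a+.25]],maxiter=150))
        out.append((f.fun,f.x))
    out.sort(key=lambda t:t[0]);return out
E
python3 - <<'E'
from fit import *
import pickle
res=pickle.load(open("res.pkl","rb"))
hs=cv2.cvtColor(robot.read_camera("side"),cv2.COLOR_RGB2HSV)
g=((hs[...,0]>15)&(hs[...,0]<38)&(hs[...,1]>110)).astype(np.uint8)
g[:190]=0;g[225:]=0;g[:,:305]=0;g[:,355:]=0
g=cv2.morphologyEx(g,cv2.MORPH_CLOSE,np.ones((3,3),np.uint8))
cs,_=cv2.findContours(g,cv2.RETR_EXTERNAL,2);m=np.zeros_like(g);cv2.drawContours(m,[max(cs,key=cv2.contourArea)],-1,1,-1);res["case_gold","side"]=m>0
print(m.sum())
for n in H:
    ms={c:res[n,c] for c in I if (n,c) in res}
    for c in ms:
        k=ms[c].astype(np.uint8);cs,_=cv2.findContours(k,cv2.RETR_EXTERNAL,2);z=np.zeros_like(k);cv2.drawContours(z,[max(cs,key=cv2.contourArea)],-1,1,-1);ms[c]=z>0
    c=list(ms)[0];v,u=np.nonzero(ms[c]);x0=back(c,(u.mean(),v.mean()),H[n]/2000)[:2]*1000
    yaws=np.arange(0,6.28,.52) if n[:4]=="case" else [0] if n[:3]=="pot" else [-.25,0,.25] if n[:4]=="tray" else [-.5,0,.5]
    for f,p in fit(n,ms,x0,yaws)[:5 if n[:4]=="case" else 1]: print(n,list(ms),round(f,3),np.round(p,2))
E
```

```text
351
case_steel ['top', 'side'] 0.282 [ 453.43 -112.98    0.69]
case_steel ['top', 'side'] 0.284 [ 453.29 -113.12    0.7 ]
case_steel ['top', 'side'] 0.301 [ 453.88 -113.42    3.81]
case_steel ['top', 'side'] 0.309 [ 453.45 -113.65    2.89]
case_steel ['top', 'side'] 0.309 [ 453.41 -113.65    2.9 ]
case_gold ['top', 'side'] 0.329 [555.82   9.94   3.67]
case_gold ['top', 'side'] 0.33 [556.02   9.87   3.7 ]
case_gold ['top', 'side'] 0.346 [5.5575e+02 1.0230e+01 5.0000e-01]
case_gold ['top', 'side'] 0.346 [5.5573e+02 1.0180e+01 5.2000e-01]
case_gold ['top', 'side'] 0.349 [555.62  10.     6.8 ]
case_black ['top', 'side'] 0.38 [539.12  96.85   0.94]
case_black ['top', 'side'] 0.38 [539.08  96.68   0.94]
case_black ['top', 'side'] 0.392 [539.12  96.43   1.84]
case_black ['top', 'side'] 0.392 [539.25  96.27   1.86]
case_black ['top', 'side'] 0.394 [539.47  96.18   2.9 ]
pot_black ['side'] 0.085 [4.5278e+02 9.5950e+01 2.2000e-01]
pot_white ['top', 'side'] 0.247 [4.5091e+02 8.3000e-01 8.0000e-02]
pot_blue ['top', 'side'] 0.138 [6.5371e+02 7.5400e+00 1.6000e-01]
hands_orange ['top', 'side'] 0.384 [6.4682e+02 1.0846e+02 3.7000e-01]
hands_green ['top', 'side'] 0.151 [ 6.6552e+02 -9.6460e+01  4.0000e-01]
tray_blue ['top', 'side'] 0.066 [ 5.4219e+02  2.8649e+02 -3.0000e-02]
tray_red ['top', 'side'] 0.038 [ 5.6815e+02 -2.9880e+02 -1.3000e-01]
```

```bash
python3 - <<'E'
from fit import *
ims={c:cv2.cvtColor(robot.read_camera(c),cv2.COLOR_RGB2BGR) for c in I}
F=14
def tile(c,n,p,draw):
    u,v=proj(c,[[p[0]/1000,p[1]/1000,.008]])[0].round().astype(int);h=19
    im=cv2.resize(ims[c][v-h:v+h,u-h:u+h],None,fx=F*.5,fy=F*.5,interpolation=cv2.INTER_CUBIC)
    if draw:
        a=p[2];R=np.array([[np.cos(a),-np.sin(a),0],[np.sin(a),np.cos(a),0],[0,0,1]])
        for P in model(n)[1:]:
            q=(proj(c,P@R.T+[p[0]/1000,p[1]/1000,0])+.5-[u-h,v-h])*F*.5
            cv2.polylines(im,[cv2.convexHull(q.astype(np.int32))],True,(255,0,255),1)
    return im[:256,:256]
rows=[]
for n,p in(("case_steel",(453.4,-113,.69)),("case_gold",(555.9,9.9,3.68))):
    rows.append(np.hstack([tile("side",n,p,0),tile("side",n,p,1),tile("top",n,p,1)]))
cv2.imwrite("pics/ov.png",np.vstack(rows))
print(ims["side"].shape)
E
```

```text
(400, 640, 3)
```

View pics/ov.png

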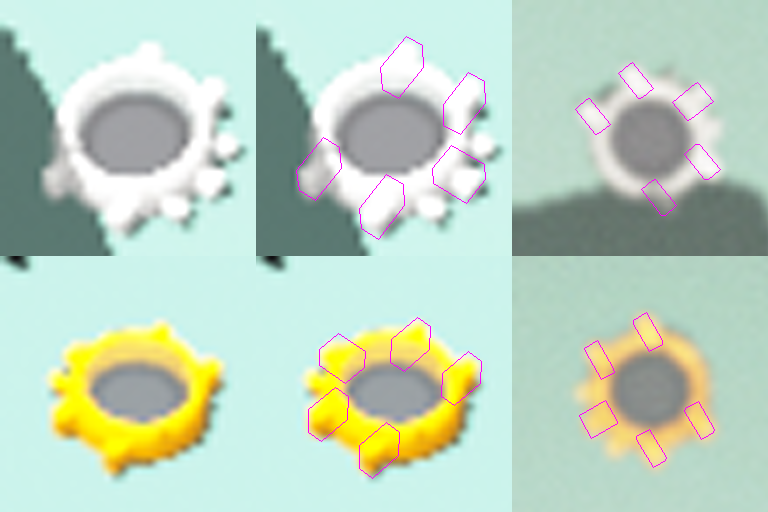

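The overlay confirms both case yaws. The crown is the middle of the three bumps, so steel is about 0.69 and gold about 3.68 rad. Next I'll get the orange box's yaw and plan the waypoints.

```bash
cat > plan.py <<'E'
import numpy as np,sys
from bench import robot
def cur():
    o=robot.get_obs();q=o["tool_rot"];phi=2*np.arctan2(q[1],q[0]);return [*(o["ee_pos"]*1000),phi,o["joint_pos"][5]]
def plan(wps):
    """wps: (X,Y,Z mm, closing axis angle rad or None keep). prints tool deltas, one line per call"""
    x,y,z,phi,j6=cur()
    for X,Y,Z,th in wps:
        j1a,j1b=np.arctan2(y,x),np.arctan2(Y,X)
        if th is None: tw=0
        else:
            best=[]
            for k in range(-3,4):
                p=th+np.pi/2+k*np.pi; t=phi-p; nj=(j1b-(p-np.pi/2))
                if abs(nj)<2.5: best.append((abs(t),t))
            tw=round(np.degrees(min(best)[1]))
        d=np.array([X-x,Y-y]);dx=round(d@[np.cos(phi),np.sin(phi)]);dy=round(d@[np.sin(phi),-np.cos(phi)]);dz=round(z-Z)
        print([dx,dy,dz,tw],"dist",round(np.hypot(*d)))
        x+=dx*np.cos(phi)+dy*np.sin(phi);y+=dx*np.sin(phi)-dy*np.cos(phi);z-=dz;phi-=np.radians(tw)
TR=dict(b=(542.2,286.5,-.03),r=(568.2,-298.8,-.13))
def pocket(t,px,py):
    X,Y,a=TR[t];return X+px*np.cos(a)-py*np.sin(a),Y+px*np.sin(a)+py*np.cos(a),a
E
python3 - <<'E'
from fit import *
from plan import *
hs=cv2.cvtColor(robot.read_camera("side"),cv2.COLOR_RGB2HSV)
g=((hs[...,0]<22)&(hs[...,0]>3)&(hs[...,1]>90)).astype(np.uint8);g[:150]=0;g[178:]=0;g[:,:340]=0;g[:,372:]=0
g=cv2.morphologyEx(g,cv2.MORPH_CLOSE,np.ones((5,5),np.uint8));print(g.sum())
for f,p in fit("hands_orange",{"side":g>0},(647,108),(-.3,.2,.6))[:2]:print(f,p)
X,Y,a=pocket("b",-36,38);print(X,Y)
plan([(453,-113,80,.69),(453,-113,2,None),(453,-113,80,None),(X,Y,80,a+np.pi/4),(X,Y,6,None)])
E
```

```text
196
0.31812725090036015 [6.46315955e+02 1.04562380e+02 1.05820265e-01]
0.3189675870348139 [6.46552521e+02 1.05297783e+02 1.06223942e-01]
507.35602779273137 325.56273928975133
[403, -438, 151, 67] dist 595
[-1, 0, 78, 0] dist 1
[0, 0, -78, 0] dist 0
[-304, -320, 0, -184] dist 441
[0, 0, 74, 0] dist 0
```

```bash
sed -i 's/best.append((abs(t),t))/best.append((abs(nj),t))/' plan.py; python3 - <<'E'
from plan import *
X,Y,a=pocket("b",-36,38);print(X,Y)
plan([(453,-113,80,.69),(453,-113,2,None),(453,-113,80,None),(X,Y,80,a+np.pi/4),(X,Y,6,None)])
E
```

```text
507.35602779273137 325.56273928975133
[403, -438, 151, -113] dist 595
[1, 0, 78, 0] dist 1
[0, 0, -78, 0] dist 0
[304, 320, 0, -4] dist 441
[0, 0, 74, 0] dist 0
```

Request:
servo_tool --pt "30 -32 0 -8" --pt "60 -65 10 -16" --pt "95 -103 20 -25" --pt "130 -141 35 -33" --pt "165 -180 50 -42" --pt "200 -218 65 -50" --pt "235 -256 80 -59" --pt "270 -294 95 -67" --pt "305 -332 110 -76" --pt "335 -365 125 -84" --jaw 68 --squeeze 40

```text
time: 2.5
ee_pos: [0.4002, -0.2208, 0.1135]
tool_rot: [0.638, 0.77, 0.0, 0.001]
force: [-0.1, -1.5, 0.8]
opening: 0.798
grasp_force: 0.0
```

```bash
python3 - <<'E'
from plan import *
print(cur())
plan([(453,-113,80,.69)])
E
```

```text
[np.float64(400.2060011701456), np.float64(-220.81928363541226), np.float64(113.54192008550069), np.float64(1.7585732597782788), np.float64(-0.9146682670613835)]
[96, 72, 34, -29] dist 120
```

Request:
servo_tool --pt "25 18 8 -8" --pt "48 36 16 -16" --pt "68 50 22 -24" --pt "80 60 26 -29" --pt "80 60 26 -29" --pt "80 60 26 -29" --pt "80 60 26 -29" --pt "80 60 26 -29" --pt "80 60 26 -29" --pt "80 60 26 -29"

```text
time: 3.5
ee_pos: [0.4438, -0.1333, 0.0875]
tool_rot: [0.428, 0.904, -0.0, 0.0]
force: [-0.5, -0.2, 0.0]
opening: 0.798
grasp_force: 0.0
```

```bash
python3 - <<'E'
from plan import *
import cv2
print(np.round(cur(),2))
plan([(453,-113,22,.69),(453,-113,2,.69)])
im=cv2.cvtColor(robot.read_camera("side"),cv2.COLOR_RGB2BGR)[200:340,220:400]
cv2.imwrite("pics/s1.png",cv2.resize(im,None,fx=4,fy=4,interpolation=cv2.INTER_CUBIC))
E
```

```text
[ 443.84 -133.31   87.55    2.26   -1.2 ]
[10, 20, 66, 0] dist 22
[0, 0, 20, 0] dist 0
```

View pics/s1.png

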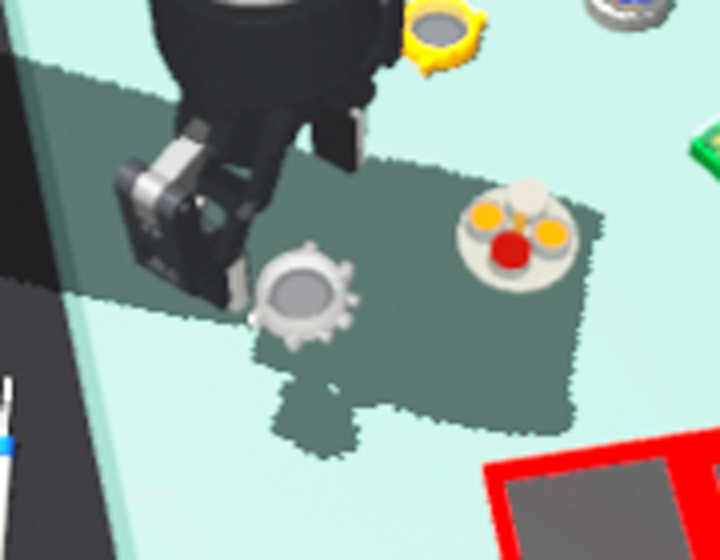

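The gripper stands over the steel case, about 20 mm short. The case is at crop (300,292).

Request:
servo_tool --pt "5 10 0 0" --pt "10 20 0 0" --pt "10 20 15 0" --pt "10 20 30 0" --pt "10 20 45 0" --pt "10 20 60 0" --pt "10 20 66 0" --pt "10 20 66 0" --pt "10 20 66 0" --pt "10 20 66 0"

```text
time: 4.55
ee_pos: [0.4538, -0.1126, 0.0222]
tool_rot: [0.427, 0.904, -0.0, 0.001]
force: [-0.6, -0.4, 0.1]
opening: 0.795
grasp_force: 0.0
```

```bash
python3 - <<'E'
from plan import *
import cv2
print(np.round(cur(),2))
plan([(453,-113,2,.69)])
im=cv2.cvtColor(robot.read_camera("side"),cv2.COLOR_RGB2BGR)[200:340,220:400]
cv2.imwrite("pics/s2.png",cv2.resize(im,None,fx=4,fy=4,interpolation=cv2.INTER_CUBIC))
E
```

```text
[ 453.79 -112.57   22.24    2.26   -1.15]
[0, -1, 20, 0] dist 1
```

View pics/s2.png

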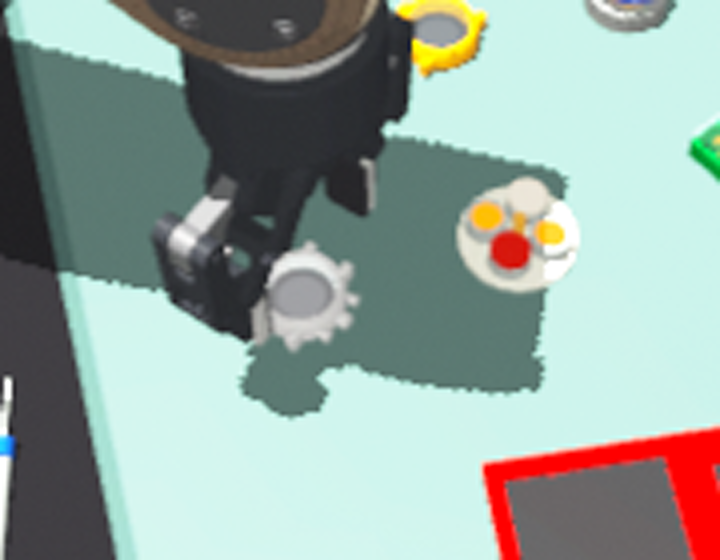

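The fingers straddle the case, with pads at crop (260,325) and (365,185). I'll descend and close.

Request:
servo_tool --pt "0 0 6 0" --pt "0 0 12 0" --pt "0 0 17 0" --pt "0 0 20 0" --pt "0 0 20 0" --pt "0 0 20 0" --pt "0 0 20 0" --pt "0 0 20 0" --pt "0 0 20 0" --pt "0 0 20 0"

```text
time: 5.6
ee_pos: [0.4531, -0.1124, 0.0015]
tool_rot: [0.427, 0.904, 0.0, 0.0]
force: [-0.4, 0.1, 0.2]
opening: 0.795
grasp_force: 0.0
```

Request:
servo_tool --pt "0 0 0 0" --pt "0 0 0 0" --pt "0 0 0 0" --pt "0 0 0 0" --pt "0 0 0 0" --pt "0 0 0 0" --pt "0 0 0 0" --pt "0 0 0 0" --pt "0 0 0 0" --pt "0 0 0 0" --jaw 38 --squeeze 40

```text
time: 6.6
ee_pos: [0.4532, -0.1125, 0.0018]
tool_rot: [0.427, 0.904, 0.0, 0.0]
force: [-1.7, 1.3, 5.3]
opening: 0.514
grasp_force: 40.4
```

Request:
servo_tool --pt "0 0 -5 0" --pt "0 0 -15 0" --pt "0 0 -30 0" --pt "0 0 -45 0" --pt "0 0 -60 0" --pt "0 0 -72 0" --pt "0 0 -78 0" --pt "0 0 -78 0" --pt "0 0 -78 0" --pt "0 0 -78 0"

```text
time: 7.6
ee_pos: [0.4524, -0.1121, 0.0785]
tool_rot: [0.427, 0.904, 0.0, -0.001]
force: [0.3, -0.7, -0.8]
opening: 0.515
grasp_force: 40.8
```

```bash
python3 - <<'E'
from plan import *
import cv2
print(np.round(cur(),2))
X,Y,a=pocket("b",-36,38)
plan([(X,Y,80,a+np.pi/4),(X,Y,5,a+np.pi/4)])
im=cv2.cvtColor(robot.read_camera("side"),cv2.COLOR_RGB2BGR)[200:340,220:400]
cv2.imwrite("pics/s3.png",cv2.resize(im,None,fx=4,fy=4,interpolation=cv2.INTER_CUBIC))
E
```

```text
[ 452.39 -112.12   78.54    2.26   -1.15]
[303, 320, -1, -4] dist 441
[0, 0, 75, 0] dist 0
```

View pics/s3.png

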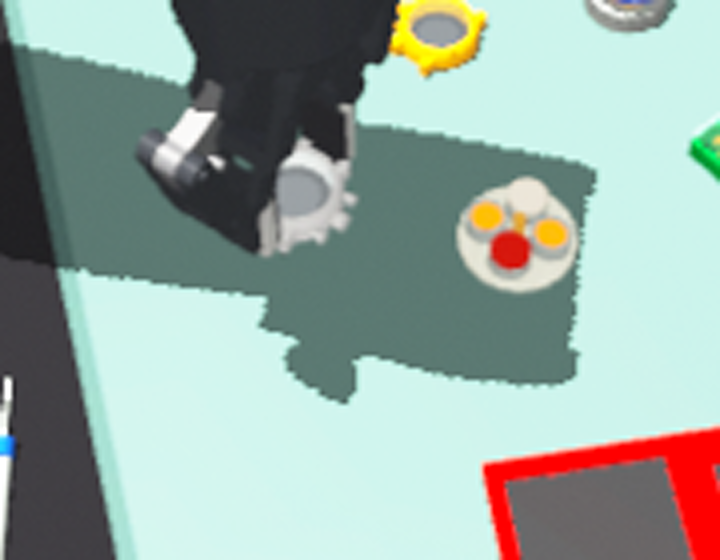

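The case hangs level in the fingers at crop (300,190). I'll carry it to the blue tray.

Request:
servo_tool --pt "18 19 0 0" --pt "48 51 0 0" --pt "82 86 0 -1" --pt "115 122 0 -1" --pt "148 157 0 -2" --pt "182 192 0 -2" --pt "215 227 0 -3" --pt "248 262 0 -3" --pt "279 294 0 -4" --pt "303 320 -1 -4"

```text
time: 8.65
ee_pos: [0.507, 0.3273, 0.0794]
tool_rot: [0.394, 0.919, -0.0, -0.001]
force: [-0.1, 0.1, -0.7]
opening: 0.511
grasp_force: 40.8
```

Request:
servo_tool --pt "0 0 0 0" --pt "0 0 0 0" --pt "0 0 10 0" --pt "0 0 25 0" --pt "0 0 40 0" --pt "0 0 50 0" --pt "0 0 56 0" --pt "0 0 56 0" --pt "0 0 56 0" --pt "0 0 56 0"

```text
time: 9.65
ee_pos: [0.5084, 0.3252, 0.0252]
tool_rot: [0.395, 0.919, 0.001, 0.001]
force: [0.0, 0.5, -1.1]
opening: 0.511
grasp_force: 40.9
```

```bash
python3 - <<'E'
from plan import *
import cv2
print(np.round(cur(),2))
X,Y,a=pocket("b",-36,38)
plan([(X,Y,6,a+np.pi/4)])
im=cv2.cvtColor(robot.read_camera("top"),cv2.COLOR_RGB2BGR)[160:260,130:260]
cv2.imwrite("pics/s4.png",cv2.resize(im,None,fx=4,fy=4,interpolation=cv2.INTER_CUBIC))
E
```

```text
[ 5.0836e+02  3.2518e+02  2.5180e+01  2.3300e+00 -3.6000e-01]
[1, 0, 19, 0] dist 1
```

View pics/s4.png

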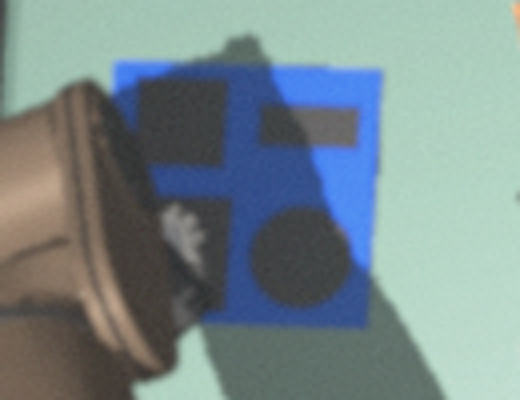

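The case is over the big pocket at crop (185,250).

Request:
servo_tool --pt "0 0 5 0" --pt "0 0 10 0" --pt "0 0 14 0" --pt "0 0 17 0" --pt "0 0 19 0" --pt "0 0 20 0" --pt "0 0 20 0" --pt "0 0 20 0" --pt "0 0 20 0" --pt "0 0 20 0"

```text
time: 10.7
ee_pos: [0.5077, 0.3249, 0.0048]
tool_rot: [0.395, 0.919, -0.0, -0.0]
force: [-3.7, -1.4, 5.6]
opening: 0.516
grasp_force: 41.5
```

Contact shows at about 6 N and the height matches. I'll release and then retreat.

Request:
servo_tool --pt "0 0 0 0" --pt "0 0 0 0" --pt "0 0 0 0" --pt "0 0 0 0" --pt "0 0 0 0" --pt "0 0 0 0" --pt "0 0 -10 0" --pt "0 0 -30 0" --pt "0 0 -55 0" --pt "0 0 -75 0" --jaw 60

```text
time: 11.7
ee_pos: [0.5082, 0.3251, 0.0815]
tool_rot: [0.395, 0.919, 0.001, 0.001]
force: [-0.2, 0.1, -0.5]
opening: 0.701
grasp_force: 0.0
```

```bash
python3 - <<'E'
from plan import *
from h import robot
import cv2
print(np.round(cur(),2))
X,Y,a=pocket("b",-36,-38)
P=(453,96)
# pot_black, grip diag; commanded end is 75 above 4.8
plan([(*P,80,np.pi/4),(*P,8,None),(*P,80,None),(X,Y,80,a+np.pi/4),(X,Y,11,None)])
E
```

```text
[ 5.0823e+02  3.2513e+02  8.1490e+01  2.3300e+00 -3.6000e-01]
[-128, -198, 1, -2] dist 236
[0, 0, 72, 0] dist 1
[0, 0, -72, 0] dist 1
[70, 146, 0, 2] dist 162
[0, 0, 69, 0] dist 0
```

Request:
servo_tool --pt "-20 -30 0 0" --pt "-42 -65 0 -1" --pt "-66 -102 0 -2" --pt "-88 -136 0 -2" --pt "-108 -166 0 -2" --pt "-122 -188 0 -2" --pt "-128 -198 1 -2" --pt "-128 -198 1 -2" --pt "-128 -198 1 -2" --pt "-128 -198 1 -2" --jaw 66

```text
time: 12.7
ee_pos: [0.4524, 0.0967, 0.0786]
tool_rot: [0.379, 0.926, 0.0, 0.0]
force: [-0.5, 0.7, -1.0]
opening: 0.771
grasp_force: 0.0
```

```bash
python3 - <<'E'
from fit import *
from plan import *
plan([(453,96,8,None)])
robot.read_camera("top");robot.read_camera("side")
for c in I:
  for n in ("case_steel","pot_black"):
    r=robot.silhouettes(n,c)
    for s in r[:2]:
        v,u=np.nonzero(s["region"]);print(n,c,round(s["score"],2),len(u),np.round(back(c,(u.mean(),v.mean()),.010 if n[0]=="c" else .013)*1000,0))
X,Y,a=pocket("b",-36,38);print(X,Y)
E
```

```text
[-1, 0, 71, 0] dist 1
case_steel top 0.72 266 [510. 325.  10.]
pot_black top 0.37 216 [452.   2.  13.]
case_steel side 0.3 456 [653.  11.  10.]
pot_black side 0.57 424 [452.  97.  13.]
pot_black side 0.4 311 [537.  91.  13.]
507.35602779273137 325.56273928975133
```

The steel case is placed to within 3 mm. I'll descend onto pot_black.

Request:
servo_tool --pt "0 0 10 0" --pt "0 0 25 0" --pt "0 0 40 0" --pt "0 0 53 0" --pt "0 0 63 0" --pt "0 0 69 0" --pt "0 0 71 0" --pt "0 0 71 0" --pt "0 0 71 0" --pt "0 0 71 0"

```text
time: 14.0
ee_pos: [0.4525, 0.0958, 0.008]
tool_rot: [0.379, 0.925, 0.0, 0.001]
force: [-1.2, -0.6, 0.3]
opening: 0.771
grasp_force: 0.0
```

Request:
servo_tool --pt "0 0 0 0" --pt "0 0 0 0" --pt "0 0 0 0" --pt "0 0 0 0" --pt "0 0 0 0" --pt "0 0 0 0" --pt "0 0 0 0" --pt "0 0 0 0" --pt "0 0 0 0" --pt "0 0 0 0" --jaw 34 --squeeze 35

```text
time: 15.0
ee_pos: [0.4525, 0.0958, 0.008]
tool_rot: [0.379, 0.925, 0.0, 0.0]
force: [-0.6, -0.8, 4.9]
opening: 0.478
grasp_force: 35.6
```

Request:
servo_tool --pt "0 0 -5 0" --pt "0 0 -15 0" --pt "0 0 -30 0" --pt "0 0 -45 0" --pt "0 0 -58 0" --pt "0 0 -68 0" --pt "0 0 -72 0" --pt "0 0 -72 0" --pt "0 0 -72 0" --pt "0 0 -72 0"

```text
time: 16.0
ee_pos: [0.4513, 0.0958, 0.0786]
tool_rot: [0.379, 0.925, -0.0, -0.001]
force: [0.6, 0.3, -0.4]
opening: 0.476
grasp_force: 35.4
```

Request:
servo_tool --pt "6 12 0 0" --pt "17 36 0 0" --pt "31 64 0 1" --pt "44 92 0 1" --pt "56 117 0 2" --pt "65 136 0 2" --pt "70 146 0 2" --pt "70 146 0 2" --pt "70 146 0 2" --pt "70 146 0 2"

```text
time: 17.0
ee_pos: [0.504, 0.2482, 0.079]
tool_rot: [0.396, 0.918, -0.0, -0.0]
force: [-0.9, -0.7, -1.0]
opening: 0.476
grasp_force: 35.4
```

```bash
python3 - <<'E'
from plan import *
X,Y,a=pocket("b",-36,-38)
print(np.round(cur(),2),X,Y,robot.get_obs()["opening"])
plan([(X,Y,11,None)])
E
```

```text
[ 5.0404e+02  2.4822e+02  7.9040e+01  2.3300e+00 -4.8000e-01] 505.07636977734165 249.5969367248283 0.4755599056399076
[0, 2, 68, 0] dist 2
```

Request:
servo_tool --pt "0 1 10 0" --pt "0 2 25 0" --pt "0 2 38 0" --pt "0 2 48 0" --pt "0 2 55 0" --pt "0 2 60 0" --pt "0 2 64 0" --pt "0 2 67 0" --pt "0 2 68 0" --pt "0 2 68 0"

```text
time: 18.0
ee_pos: [0.5061, 0.2504, 0.0116]
tool_rot: [0.395, 0.919, 0.0, 0.0]
force: [0.1, -0.7, -0.8]
opening: 0.475
grasp_force: 35.4
```

Not yet on the floor (grip height was 8.0 mm, so expect 11.0). I'll lower it 1 mm and release.

Request:
servo_tool --pt "0 0 1 0" --pt "0 0 1 0" --pt "0 0 1 0" --pt "0 0 1 0" --pt "0 0 1 0" --pt "0 0 1 0" --pt "0 0 1 0" --pt "0 0 1 0" --pt "0 0 1 0" --pt "0 0 1 0"

```text
time: 19.0
ee_pos: [0.5064, 0.2505, 0.011]
tool_rot: [0.395, 0.919, 0.0, 0.0]
force: [-1.0, 0.4, 5.3]
opening: 0.478
grasp_force: 35.7
```

Request:
servo_tool --pt "0 0 0 0" --pt "0 0 0 0" --pt "0 0 0 0" --pt "0 0 0 0" --pt "0 0 0 0" --pt "0 0 0 0" --pt "0 0 -10 0" --pt "0 0 -30 0" --pt "0 0 -55 0" --pt "0 0 -70 0" --jaw 58

```text
time: 20.0
ee_pos: [0.5071, 0.2507, 0.0831]
tool_rot: [0.395, 0.919, 0.001, 0.001]
force: [0.4, -0.7, 0.7]
opening: 0.677
grasp_force: 0.0
```

```bash
python3 - <<'E'
from plan import *
from fit import *
print(np.round(cur(),2))
a=robot.read_camera("side");
im=cv2.cvtColor(a,cv2.COLOR_RGB2BGR)[80:220,230:410]
cv2.imwrite("pics/s5.png",cv2.resize(im,None,fx=4,fy=4,interpolation=cv2.INTER_CUBIC))
for n in("pot_white","pot_black"):
  for s in robot.silhouettes(n,"side")[:2]:
    v,u=np.nonzero(s["region"]);print(n,round(s["score"],2),len(u),np.round(back("side",(u.mean(),v.mean()),.013)*1000,0))
P=(647,107)
for th in(.2,.2+np.pi/2): plan([(*P,80,th),(*P,5,None)])
E
```

```text
[ 5.0712e+02  2.5070e+02  8.3090e+01  2.3300e+00 -4.8000e-01]
pot_white 0.59 479 [451.   1.  13.]
pot_black 0.66 303 [506. 255.  13.]
pot_black 0.52 379 [653.   8.  13.]
[-201, 3, 2, 32] dist 201
[0, 0, 75, 0] dist 0
[-201, 3, 2, 122] dist 201
[0, 0, 75, 0] dist 0
```

View pics/s5.png

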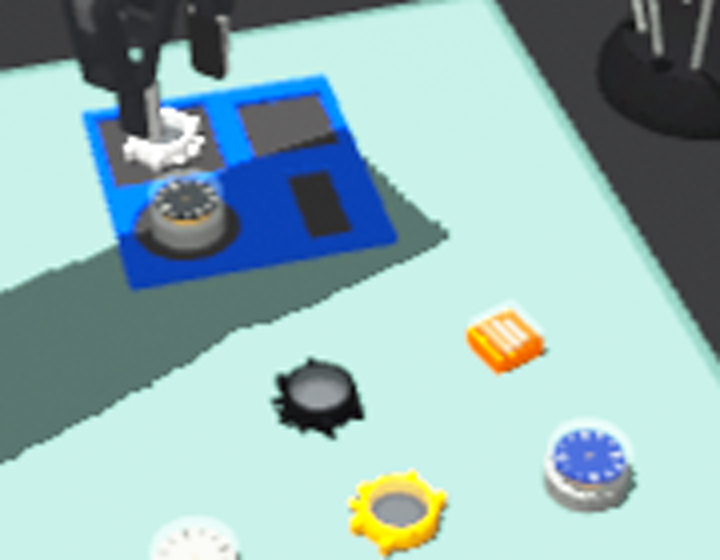

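Both placed parts look right: the steel case at crop (163,138) and the black-dial pot at (187,212). The orange box at (505,338) shows base corners at about (470,350), (503,373) and (545,352). I'll take its yaw from those.

```bash
python3 - <<'E'
from fit import *
a,b,c=[back("side",(230+x/4-.4,80+y/4-.4),0)[:2]*1000 for x,y in((470,350),(503,373),(545,352))]
print(a,b,c,np.hypot(*(a-b)),np.hypot(*(c-b)),np.degrees(np.arctan2(*(a-b)[::-1])),np.degrees(np.arctan2(*(c-b)[::-1])),(a+c)/2)
E
```

```text
[629.48809998 112.46662369] [640.59676622  91.09678586] [667.84895185  99.505598  ] 24.08469294547401 28.51998848791717 117.46672904778679 17.14789861678173 [648.66852592 105.98611085]
```

```bash
python3 - <<'E'
from plan import *
X,Y,a=pocket("b",42,38);P=(648,107)
plan([(*P,80,.28),(*P,5,None),(*P,80,None),(X,Y,80,a+np.pi/4),(X,Y,8,None)])
E
```

```text
[-201, 4, 2, 27] dist 201
[0, 0, 75, 0] dist 0
[0, 0, -75, 0] dist 0
[225, 1, 0, -27] dist 225
[0, 0, 72, 0] dist 0
```

Request:
servo_tool --pt "-20 0 0 -1" --pt "-52 1 0 3" --pt "-90 2 0 8" --pt "-128 2 0 13" --pt "-160 3 1 18" --pt "-185 3 1 23" --pt "-200 3 2 27" --pt "-202 3 3 27" --pt "-202 3 3 27" --pt "-202 3 3 27" --jaw 52

```text
time: 21.15
ee_pos: [0.6458, 0.1064, 0.0763]
tool_rot: [0.598, 0.801, -0.001, -0.001]
force: [0.4, 1.2, -0.5]
opening: 0.608
grasp_force: 0.0
```

```bash
python3 - <<'E'
from plan import *
X,Y,a=pocket("b",42,38);P=(648,107)
print(np.round(cur(),2))
plan([(*P,5,.28),(*P,80,None),(X,Y,80,a+np.pi/4),(X,Y,8,None)])
E
```

```text
[ 6.4577e+02  1.0642e+02  7.6330e+01  1.8600e+00 -2.8000e-01]
[0, 2, 71, 0] dist 2
[0, 0, -75, 0] dist 0
[225, 2, 0, -27] dist 225
[0, 0, 72, 0] dist 0
```

Request:
servo_tool --pt "0 2 8 0" --pt "0 2 22 0" --pt "0 2 37 0" --pt "0 2 51 0" --pt "0 2 62 0" --pt "0 2 69 0" --pt "0 2 71 0" --pt "0 2 71 0" --pt "0 2 71 0" --pt "0 2 71 0"

```text
time: 22.15
ee_pos: [0.6496, 0.1062, 0.0073]
tool_rot: [0.599, 0.801, 0.0, 0.001]
force: [0.0, -0.3, -0.4]
opening: 0.607
grasp_force: 0.0
```

Request:
servo_tool --pt "0 0 0 0" --pt "0 0 0 0" --pt "0 0 0 0" --pt "0 0 0 0" --pt "0 0 0 0" --pt "0 0 0 0" --pt "0 0 0 0" --pt "0 0 0 0" --pt "0 0 0 0" --pt "0 0 0 0" --jaw 22 --squeeze 30

```text
time: 23.15
ee_pos: [0.6495, 0.1063, 0.0071]
tool_rot: [0.599, 0.801, 0.0, 0.0]
force: [-0.7, 0.4, 4.9]
opening: 0.342
grasp_force: 30.6
```

Request:
servo_tool --pt "0 0 -5 0" --pt "0 0 -15 0" --pt "0 0 -30 0" --pt "0 0 -45 0" --pt "0 0 -60 0" --pt "0 0 -70 0" --pt "0 0 -74 0" --pt "0 0 -74 0" --pt "0 0 -74 0" --pt "0 0 -74 0"

```text
time: 24.15
ee_pos: [0.6482, 0.1062, 0.0793]
tool_rot: [0.599, 0.801, -0.001, -0.001]
force: [-0.5, 0.4, -0.9]
opening: 0.34
grasp_force: 29.9
```

Request:
servo_tool --pt "10 0 0 0" --pt "33 0 0 -4" --pt "65 0 0 -9" --pt "100 0 0 -14" --pt "135 1 0 -18" --pt "168 1 0 -22" --pt "197 2 0 -25" --pt "217 2 0 -27" --pt "225 2 0 -27" --pt "225 2 0 -27"

```text
time: 25.15
ee_pos: [0.5864, 0.3237, 0.0799]
tool_rot: [0.395, 0.919, -0.0, -0.0]
force: [-0.2, -0.0, -1.5]
opening: 0.345
grasp_force: 29.9
```

```bash
python3 - <<'E'
from plan import *
X,Y,a=pocket("b",42,38)
print(np.round(cur(),2),X,Y)
plan([(X,Y,11,None)])
E
```

```text
[ 5.8635e+02  3.2373e+02  7.9880e+01  2.3300e+00 -4.1000e-01] 585.3209304251524 323.2230902739567
[0, -1, 69, 0] dist 1
```

Request:
servo_tool --pt "0 -1 8 0" --pt "0 -1 22 0" --pt "0 -1 36 0" --pt "0 -1 48 0" --pt "0 -1 57 0" --pt "0 -1 63 0" --pt "0 -1 67 0" --pt "0 -1 69 0" --pt "0 -1 70 0" --pt "0 -1 70 0"

```text
time: 26.15
ee_pos: [0.5868, 0.3221, 0.0108]
tool_rot: [0.395, 0.919, 0.0, 0.0]
force: [0.6, 1.5, 0.9]
opening: 0.34
grasp_force: 29.9
```

Request:
servo_tool --pt "0 0 1 0" --pt "0 0 1 0" --pt "0 0 1 0" --pt "0 0 1 0" --pt "0 0 1 0" --pt "0 0 1 0" --pt "0 0 1 0" --pt "0 0 1 0" --pt "0 0 1 0" --pt "0 0 1 0"

```text
time: 27.15
ee_pos: [0.587, 0.3222, 0.0101]
tool_rot: [0.395, 0.919, 0.0, 0.0]
force: [-0.6, 1.5, 5.1]
opening: 0.339
grasp_force: 30.5
```

Request:
servo_tool --pt "0 0 0 0" --pt "0 0 0 0" --pt "0 0 0 0" --pt "0 0 0 0" --pt "0 0 0 0" --pt "0 0 0 0" --pt "0 0 -10 0" --pt "0 0 -30 0" --pt "0 0 -55 0" --pt "0 0 -72 0" --jaw 46

```text
time: 28.15
ee_pos: [0.5874, 0.3224, 0.0842]
tool_rot: [0.395, 0.919, 0.001, 0.001]
force: [1.1, 0.2, 0.7]
opening: 0.536
grasp_force: 0.0
```

```bash
python3 - <<'E'
from plan import *
P=(556,10)
print(np.round(cur(),2))
X,Y,a=pocket("r",-36,38);print(X,Y)
for s in(1,-1): plan([(*P,80,.54),(*P,2,None),(*P,80,None),(X,Y,80,a+s*np.pi/4),(X,Y,6,None)])
E
```

```text
[ 5.8744e+02  3.2235e+02  8.4150e+01  2.3300e+00 -4.1000e-01]
537.4298692458161 -256.45381890452904
[-205, -238, 4, 12] dist 314
[0, 0, 78, 0] dist 0
[0, 0, -78, 0] dist 0
[-218, -154, 0, -6] dist 267
[0, 0, 74, 0] dist 0
[-205, -238, 4, 12] dist 314
[0, 0, 78, 0] dist 0
[0, 0, -78, 0] dist 0
[-218, -154, 0, 84] dist 267
[0, 0, 74, 0] dist 0
```

Request:
servo_tool --pt "-15 -17 0 0" --pt "-42 -48 0 2" --pt "-72 -84 1 4" --pt "-103 -120 2 6" --pt "-134 -155 3 8" --pt "-163 -189 4 10" --pt "-187 -217 4 12" --pt "-203 -236 4 12" --pt "-205 -238 4 12" --pt "-205 -238 4 12" --jaw 66

```text
time: 29.15
ee_pos: [0.5548, 0.0091, 0.078]
tool_rot: [0.49, 0.872, 0.0, 0.0]
force: [-0.3, -0.2, -0.1]
opening: 0.775
grasp_force: 0.0
```

```bash
python3 - <<'E'
from plan import *
P=(556,10)
print(np.round(cur(),2))
plan([(*P,2,.54)])
E
```

```text
[554.85   9.1   77.98   2.12  -0.71]
[0, 1, 76, 0] dist 1
```

Request:
servo_tool --pt "0 1 8 0" --pt "0 1 22 0" --pt "0 1 37 0" --pt "0 1 51 0" --pt "0 1 63 0" --pt "0 1 71 0" --pt "0 1 75 0" --pt "0 1 76 0" --pt "0 1 76 0" --pt "0 1 76 0"

```text
time: 30.15
ee_pos: [0.556, 0.0099, 0.0021]
tool_rot: [0.489, 0.872, 0.0, 0.001]
force: [0.3, 0.4, 0.7]
opening: 0.771
grasp_force: 0.0
```

Request:
servo_tool --pt "0 0 0 0" --pt "0 0 0 0" --pt "0 0 0 0" --pt "0 0 0 0" --pt "0 0 0 0" --pt "0 0 0 0" --pt "0 0 0 0" --pt "0 0 0 0" --pt "0 0 0 0" --pt "0 0 0 0" --jaw 38 --squeeze 40

```text
time: 31.15
ee_pos: [0.5561, 0.0099, 0.0022]
tool_rot: [0.489, 0.872, 0.0, 0.001]
force: [-1.1, -0.1, 5.5]
opening: 0.512
grasp_force: 40.5
```

Request:
servo_tool --pt "0 0 -5 0" --pt "0 0 -15 0" --pt "0 0 -30 0" --pt "0 0 -45 0" --pt "0 0 -60 0" --pt "0 0 -72 0" --pt "0 0 -78 0" --pt "0 0 -78 0" --pt "0 0 -78 0" --pt "0 0 -78 0"

```text
time: 32.15
ee_pos: [0.5547, 0.0101, 0.0784]
tool_rot: [0.489, 0.872, -0.0, -0.001]
force: [0.8, -0.3, -0.4]
opening: 0.515
grasp_force: 40.8
```

Request:
servo_tool --pt "-12 -8 0 0" --pt "-36 -25 0 -1" --pt "-68 -48 0 -2" --pt "-101 -71 0 -3" --pt "-134 -94 0 -4" --pt "-166 -117 0 -5" --pt "-194 -137 0 -6" --pt "-212 -150 0 -6" --pt "-218 -154 0 -6" --pt "-218 -154 0 -6"

```text
time: 33.15
ee_pos: [0.5371, -0.2574, 0.0789]
tool_rot: [0.444, 0.896, 0.0, -0.0]
force: [1.0, -0.0, -1.3]
opening: 0.512
grasp_force: 40.8
```

```bash
python3 - <<'E'
from plan import *
X,Y,a=pocket("r",-36,38)
print(np.round(cur(),2),X,Y)
plan([(X,Y,6,None)])
E
```

```text
[ 537.13 -257.42   78.88    2.22   -1.27] 537.4298692458161 -256.45381890452904
[1, 1, 73, 0] dist 1
```

Request:
servo_tool --pt "1 1 8 0" --pt "1 1 22 0" --pt "1 1 37 0" --pt "1 1 50 0" --pt "1 1 60 0" --pt "1 1 67 0" --pt "1 1 71 0" --pt "1 1 72 0" --pt "1 1 73 0" --pt "1 1 73 0"

```text
time: 34.15
ee_pos: [0.5382, -0.2552, 0.0069]
tool_rot: [0.443, 0.897, -0.0, 0.0]
force: [-0.1, -0.4, -0.8]
opening: 0.513
grasp_force: 40.8
```

Request:
servo_tool --pt "0 0 1 0" --pt "0 0 1 0" --pt "0 0 1 0" --pt "0 0 1 0" --pt "0 0 1 0" --pt "0 0 1 0" --pt "0 0 1 0" --pt "0 0 1 0" --pt "0 0 1 0" --pt "0 0 1 0"

```text
time: 35.15
ee_pos: [0.5379, -0.2549, 0.0054]
tool_rot: [0.443, 0.897, -0.0, -0.0]
force: [-0.0, -0.3, -0.2]
opening: 0.516
grasp_force: 40.8
```

Contact should come at about 5.2 mm, so I'll lower 0.5 mm and release.

Request:
servo_tool --pt "0 0 0.5 0" --pt "0 0 0.5 0" --pt "0 0 0.5 0" --pt "0 0 0.5 0" --pt "0 0 0.5 0" --pt "0 0 0.5 0" --pt "0 0 0.5 0" --pt "0 0 0.5 0" --pt "0 0 0.5 0" --pt "0 0 0.5 0"

```text
time: 36.15
ee_pos: [0.5379, -0.2549, 0.0052]
tool_rot: [0.443, 0.897, 0.0, -0.0]
force: [-2.4, 0.4, 4.8]
opening: 0.516
grasp_force: 41.3
```

Request:
servo_tool --pt "0 0 0 0" --pt "0 0 0 0" --pt "0 0 0 0" --pt "0 0 0 0" --pt "0 0 0 0" --pt "0 0 0 0" --pt "0 0 -10 0" --pt "0 0 -30 0" --pt "0 0 -55 0" --pt "0 0 -75 0" --jaw 60

```text
time: 37.15
ee_pos: [0.5384, -0.2552, 0.082]
tool_rot: [0.443, 0.897, -0.0, 0.001]
force: [-0.3, -0.3, 0.2]
opening: 0.702
grasp_force: 0.0
```

```bash
python3 - <<'E'
from plan import *
P=(451,1)
print(np.round(cur(),2))
X,Y,a=pocket("r",-36,-38);print(X,Y)
plan([(*P,80,np.pi/4),(*P,8,None),(*P,80,None),(X,Y,80,a+np.pi/4),(X,Y,11,None)])
E
```

```text
[ 538.38 -255.25   81.97    2.22   -1.27]
527.5776744067192 -331.81252282685296
[257, 86, 2, -8] dist 271
[0, 0, 72, 0] dist 1
[0, 0, -72, 0] dist 1
[-289, -183, 0, 8] dist 342
[0, 0, 69, 0] dist 0
```

Request:
servo_tool --pt "18 6 0 0" --pt "50 17 0 -1" --pt "88 29 0 -3" --pt "127 42 1 -4" --pt "165 55 2 -5" --pt "202 68 2 -7" --pt "233 78 2 -8" --pt "252 84 2 -8" --pt "257 86 2 -8" --pt "257 86 2 -8" --jaw 66

```text
time: 38.15
ee_pos: [0.4503, 0.0017, 0.0785]
tool_rot: [0.379, 0.926, 0.0, 0.001]
force: [-0.2, -0.0, 0.2]
opening: 0.774
grasp_force: 0.0
```

```bash
python3 - <<'E'
from plan import *
print(np.round(cur(),2))
plan([(451,1,8,None)])
E
```

```text
[450.32   1.66  78.54   2.37  -1.02]
[-1, 0, 71, 0] dist 1
```

Request:
servo_tool --pt "-1 0 8 0" --pt "-1 0 22 0" --pt "-1 0 37 0" --pt "-1 0 50 0" --pt "-1 0 61 0" --pt "-1 0 68 0" --pt "-1 0 71 0" --pt "-1 0 71 0" --pt "-1 0 71 0" --pt "-1 0 71 0"

```text
time: 39.15
ee_pos: [0.4513, 0.0006, 0.0075]
tool_rot: [0.379, 0.925, 0.0, 0.001]
force: [0.5, 0.1, 0.7]
opening: 0.776
grasp_force: 0.0
```

Request:
servo_tool --pt "0 0 0 0" --pt "0 0 0 0" --pt "0 0 0 0" --pt "0 0 0 0" --pt "0 0 0 0" --pt "0 0 0 0" --pt "0 0 0 0" --pt "0 0 0 0" --pt "0 0 0 0" --pt "0 0 0 0" --jaw 34 --squeeze 35

```text
time: 40.15
ee_pos: [0.4512, 0.0006, 0.0075]
tool_rot: [0.379, 0.925, 0.0, 0.0]
force: [-0.7, 0.8, 5.4]
opening: 0.477
grasp_force: 35.5
```

Request:
servo_tool --pt "0 0 -5 0" --pt "0 0 -15 0" --pt "0 0 -30 0" --pt "0 0 -45 0" --pt "0 0 -60 0" --pt "0 0 -69 0" --pt "0 0 -72 0" --pt "0 0 -72 0" --pt "0 0 -72 0" --pt "0 0 -72 0"

```text
time: 41.15
ee_pos: [0.45, 0.0009, 0.078]
tool_rot: [0.379, 0.925, -0.0, -0.001]
force: [0.9, -1.0, -1.0]
opening: 0.47
grasp_force: 35.4
```

Request:
servo_tool --pt "-14 -9 0 0" --pt "-44 -28 0 1" --pt "-81 -51 0 2" --pt "-120 -76 0 3" --pt "-160 -101 0 4" --pt "-200 -127 0 5" --pt "-238 -151 0 6" --pt "-268 -170 0 7" --pt "-285 -180 0 8" --pt "-289 -183 0 8"

```text
time: 42.15
ee_pos: [0.5281, -0.3347, 0.0781]
tool_rot: [0.444, 0.896, -0.0, -0.0]
force: [0.2, -0.4, -0.5]
opening: 0.473
grasp_force: 35.4
```

Request:
servo_tool --pt "0 0 0 0" --pt "0 0 5 0" --pt "0 0 15 0" --pt "0 0 28 0" --pt "0 0 40 0" --pt "0 0 47 0" --pt "0 0 50 0" --pt "0 0 50 0" --pt "0 0 50 0" --pt "0 0 50 0"

```text
time: 43.15
ee_pos: [0.5286, -0.3329, 0.0296]
tool_rot: [0.443, 0.897, -0.0, 0.001]
force: [0.0, 0.0, -0.6]
opening: 0.472
grasp_force: 35.4
```

```bash
python3 - <<'E'
from plan import *
X,Y,a=pocket("r",-36,-38)
print(np.round(cur(),2),X,Y)
plan([(X,Y,11,None)])
E
```

```text
[ 528.61 -332.88   29.6     2.22   -1.38] 527.5776744067192 -331.81252282685296
[1, 0, 19, 0] dist 1
```

Request:
servo_tool --pt "1 0 5 0" --pt "1 0 10 0" --pt "1 0 14 0" --pt "1 0 16 0" --pt "1 0 17 0" --pt "1 0 18 0" --pt "1 0 18.5 0" --pt "1 0 19 0" --pt "1 0 19.5 0" --pt "1 0 19.5 0"

```text
time: 44.15
ee_pos: [0.5276, -0.3317, 0.0106]
tool_rot: [0.443, 0.897, 0.0, -0.0]
force: [-2.4, 2.9, 6.2]
opening: 0.475
grasp_force: 35.9
```

Request:
servo_tool --pt "0 0 0 0" --pt "0 0 0 0" --pt "0 0 0 0" --pt "0 0 0 0" --pt "0 0 0 0" --pt "0 0 0 0" --pt "0 0 -10 0" --pt "0 0 -35 0" --pt "0 0 -70 0" --pt "0 0 -110 0" --jaw 58

```text
time: 45.15
ee_pos: [0.5269, -0.3311, 0.12]
tool_rot: [0.443, 0.897, 0.0, -0.001]
force: [-0.6, 0.5, 0.6]
opening: 0.678
grasp_force: 0.0
```

Request:
servo_tool --pt "-20 0 -20 0" --pt "-50 0 -40 0" --pt "-90 0 -60 0" --pt "-130 0 -70 0" --pt "-160 0 -70 0" --pt "-175 0 -70 0" --pt "-180 0 -70 0" --pt "-180 0 -70 0" --pt "-180 0 -70 0" --pt "-180 0 -70 0"

```text
time: 46.15
ee_pos: [0.6367, -0.4737, 0.1896]
tool_rot: [0.443, 0.897, 0.0, -0.0]
force: [1.1, 0.4, 0.6]
opening: 0.679
grasp_force: 0.0
```

```bash
python3 - <<'E'
from fit import *
from plan import pocket
T={c:robot.read_camera(c) for c in I}
for n in H:
  for c in I:
    for s in robot.silhouettes(n,c)[:1]:
        z=(H[n]/2+(3 if n in("case_steel","case_gold","pot_black","pot_white","hands_orange") else 0))/1000
        v,u=np.nonzero(s["region"]);print(n,c,round(s["score"],2),len(u),np.round(back(c,(u.mean(),v.mean()),z)[:2]*1000,0))
for a in(("b",-36,38),("b",-36,-38),("b",42,38),("r",-36,38),("r",-36,-38)):print(a,np.round(pocket(*a)[:2]))
a=cv2.cvtColor(T["top"],cv2.COLOR_RGB2BGR)[130:270,140:490]
b=cv2.cvtColor(T["side"],cv2.COLOR_RGB2BGR)[90:400,225:475]
cv2.imwrite("pics/f1.png",cv2.resize(a,None,fx=2.2,fy=2.2,interpolation=cv2.INTER_CUBIC))
cv2.imwrite("pics/f2.png",cv2.resize(b,None,fx=1.9,fy=1.9,interpolation=cv2.INTER_CUBIC))
E
```

```text
case_steel top 0.74 3707 [ 573. -298.]
case_gold top 0.79 249 [ 538. -255.]
case_gold side 0.67 608 [ 537. -254.]
case_black top 0.72 290 [540.  96.]
case_black side 0.85 274 [537.  94.]
pot_black top 0.64 287 [508. 250.]
pot_white top 0.5 284 [ 527. -332.]
pot_white side 0.75 792 [ 527. -332.]
pot_blue top 0.67 186 [586. 324.]
pot_blue side 0.56 584 [ 536. -256.]
hands_orange top 0.63 175 [586. 324.]
hands_orange side 0.74 615 [ 536. -255.]
hands_green top 0.57 131 [667. -95.]
tray_blue top 0.68 184 [588. 326.]
tray_blue side 0.49 59 [470. 219.]
tray_red top 0.65 3537 [ 574. -299.]
tray_red side 0.79 7897 [ 577. -296.]
('b', -36, 38) [507. 326.]
('b', -36, -38) [505. 250.]
('b', 42, 38) [585. 323.]
('r', -36, 38) [ 537. -256.]
('r', -36, -38) [ 528. -332.]
```

View pics/f1.png

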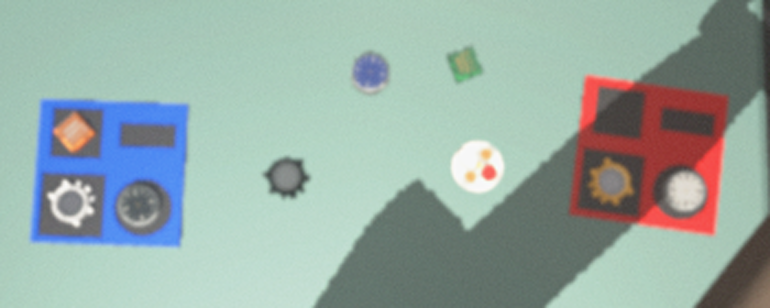

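View pics/f2.png

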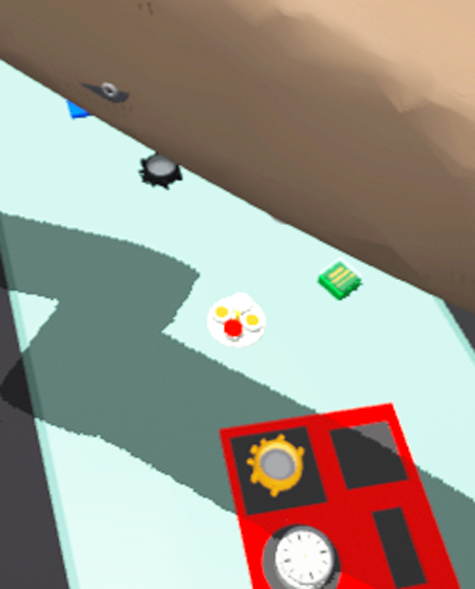

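All five parts sit in their pockets. In the blue tray the orange box is at top crop (73,132), steel at (71,202) and the black dial at (142,207). In the red tray gold is at (611,180) and the white dial at (684,190). The spares look unmoved and the arm is clear, so I'll hand in.

```bash
python3 -c "
from bench import robot
print(robot.close_job())"
```

```text
the job is handed in; nothing more can be done
None
```

The job is handed in: the camera check beforehand showed all five parts within a few mm of their pocket centres and the three spares where they started, at about 47 s on the robot clock; no verdict came back.

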